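# Click the electrode holder onto its stand post

## Task

Pick up the grey electrode holder by its sleeve, thread it down over the steel post of the white stand with its side arm pointing so that its ring sits over the round stirrer puck, and press it gently down past the sprung ball, keeping hold of it, until you feel the ball click into the sleeve's inner groove; stop there, hold it still for a good second, then let go. Do not drop it on, jam it hard against the post or drive it on down through the click to the base, and leave the things around it alone.

Things in the scene. Friction and masses are not known exactly. Their poses are not given: they have to be found in the camera images.
- sleeve: Grey plastic electrode holder, loose, about 90 g, upright on the bench: a sleeve 40 mm outside, 60 mm tall, with a 22 mm through bore; side arm 12 mm wide, 4 to 16 mm above the underside, along its +x to a small ring. Origin: sleeve axis, underside; z up. Grip it from above with the fingers closing along its y, centred about 45 mm above the underside, so the post can rise between the fingers.
- stand: White electrode stand, fixed: slab 190 x 110 x 12 mm high with an upright polished steel post, diameter 20 mm. A low round stirrer puck (60 mm across, top 18 mm above the bench) lies on the slab along the stand's +x. Origin: post axis, at the bench surface; z up. A sprung detent ball sits in the side of the post that faces the stand's +y.
- post_tip (a point): Centre of the top of the stand's post, 112 mm above the bench; the top 6 mm of the post taper to 12 mm diameter. Post and ball are oiled (friction about 0.12).
- holder (a point): Centre of the ring at the end of the sleeve's side arm, 85 mm from the sleeve's axis along the sleeve's +x, 10 mm above the sleeve's underside.
- well (a point): Centre of the top of the round stirrer puck on the stand, 85 mm from the post's axis along the stand's +x, 18 mm above the bench.
- ball (a joint): Detent ball's inward travel, m: 0 out, 0.002 to 0.003 held in by the bore. Ball 18 mm, 5 mm proud; centre 58 to 88 mm above the bench, different each time, not measured: feel for it. The sleeve's rim meets it about 7 mm above its centre and needs 4 to 10 N down; then slides freely 25 mm, is drawn down as the ball enters the groove, seats about 35 mm below the meeting; pushing on resists again.
- rack: White cuvette rack with a few clear cuvettes, 75 x 170 x 47 mm high, loose bystander. Origin: centre of its underside.
- tipbox: Blue pipette-tip box with clear lid, 85 x 120 x 59 mm high, loose bystander. Origin: centre of its underside.
- vial0: Small glass vial with white cap, 26 mm across, 50 mm high, loose bystander. Origin: centre of its underside.
- vial1: A second vial like it, loose bystander. Origin: centre of its underside.
- groove (a point): Point on the sleeve's axis 30 mm above its underside, at mid-height of the inner groove that takes the detent ball (groove 32 mm across, from 22.5 to 37.5 mm above the underside; it leaves 1 to 2 mm of up-and-down play).
Things that resemble listed ones, but are neither listed nor needed, are in the scene too. What is shaped like the sleeve but pink or red is not meant.

How it is judged:
On the way, in this order (a step that is already met when the one before it is completed fails the run):
1. the sleeve is lifted clear of the bench in the gripper (height (world z) of sleeve above 0.05 m and contact force between the fingers and sleeve above 1 N), for 0.1 s.
2. with the gripper still on it, the sleeve is on the post and its bore is pushing the ball in (horizontal distance between sleeve and stand below 0.004 m and z of sleeve in the frame of stand below 0.097 m and value of joint ball above 0.0015 m and contact force between the fingers and sleeve above 0.5 N), for 0.05 s.
3. with the gripper still on it, the sleeve is held where the ball has clicked out into its groove (value of joint ball below 0.001 m and horizontal distance between sleeve and stand below 0.004 m and z of sleeve in the frame of stand between 0.0235 and 0.0615 m and contact force between the fingers and sleeve above 0.5 N), for 0.8 s.
At the end, for the whole second after the job is handed in: The sleeve hangs at rest and upright (tilt < 0.1 rad) on the post (axes within 4 mm), the detent ball sprung out (travel < 1 mm) into its groove (underside 23.5 to 61.5 mm above the bench), and its arm's ring within 16 mm, seen from above, of the stirrer puck's centre (value of joint ball below 0.001 m and horizontal distance between sleeve and stand below 0.004 m and z of sleeve in the frame of stand between 0.0235 and 0.0615 m and angle between sleeve's own z axis and vertical below 0.1 rad and horizontal distance between holder and well below 0.016 m and linear speed of sleeve below 0.02 m/s); the robot touches nothing.
It fails at once if the sleeve is jammed against the stand or post with more than 20 N (contact force between sleeve and stand above 20 N).
It fails at once if the sleeve is driven on through the click to the base (underside less than 18 mm above the bench on the post) (horizontal distance between sleeve and stand below 0.006 m and z of sleeve in the frame of stand below 0.018 m).
It fails at once if a bystander is moved more than 20 mm (distance of any of rack, tipbox, vial0, vial1 from where it was at the start of the episode above 0.02 m).
It fails at once if the sleeve is let go on the post while its bore still holds the ball in (before the click, or beyond it) (horizontal distance between sleeve and stand below 0.006 m and z of sleeve in the frame of stand below 0.097 m and value of joint ball above 0.0012 m and contact force between the fingers and sleeve below 0.1 N).
It also fails if it takes over 72 s, if anything falls off the work surface, if the arm or the gripper's body presses on something with over 40 N, if the wrist force passes 120 N, or if a joint passes its speed limit or range.

## Robot

A 7-joint arm with a two-finger parallel gripper is mounted at the origin on the work surface. World frame = base frame: x ahead of the robot, y to its left, z up, the work surface at z = 0. Lengths are in m, angles in rad, forces in N, time in s.
With the tool pointing down it reaches from about 0.4 to 0.85 m from the base axis. Payload 10.4 kg.
Tool frame: the origin (TCP) lies on the centre line of the jaws, within the pads' length; the fingertips stand 11 mm ahead of it and the grasp point (between the pads) lies 8 mm behind it (tip_reach is the distance from the TCP to the fingertips, in m); z points along the fingers, y is the line along which they close (so a half turn about z gives the same grasp; the last joint's range is limited). The gripper opens to 85 mm and grips with 20 to 120 N. Pads are 22 mm wide; open, the fingers measure 114 mm over their backs; the gripper's body (76 mm by 85 mm) begins 54 mm behind the grasp point. The pads swing forward as they close: fully open they stand 13 mm farther back than shut.
Start: joints at [-1.346, 0.332, -0.065, 1.46, 0.022, 1.35, -0.088], TCP at [0.153, 0.606, 0.242] pointing down, gripper open.
Joint ranges: [-2.6, 2.6], [-0.5, 2.12], [-1.47, 1.34], [0.16, 2.42], [-1.27, 4.41], [0.06, 2.06], [-2.6, 2.6]. Speed limits (rad/s): [2.22, 2.22, 2.79, 2.79, 3.14, 3.14, 3.14].

## Interface

Orientations are given as a unit quaternion [x, y, z, w].
In Python, from workcell import get_obs, camera, hand_in, tip_reach gives the robot as it stands. The module is installed in compiled form; this text tells all that it offers.
- The arm moves only by the tool move_arm, never from a script. Its argument "plan" is a list of rows, each an object with "delta_pos": the shift along the tool's x, y, z in parts of the range, where 1.0 means 800 mm, a list of three; "turn": the turn, a rotation vector about the tool's x, y, z in a scale on which 1.0 is 2 pi rad, a list of three; "fingers": the closure, from 0 (fully open) to 1 (shut). A call has 1 to 12 rows; each row is the pose to reach, as a shift and turn from the pose commanded when the call began, along the tool's axes at that moment; what a row does not reach only later rows make up. A row lasts 1/8 s, in which the tool goes at most 62.5 mm and 10.7 degrees, less where a joint would pass 70% of its speed; a pose out of reach is approached as far as the arm can. A call with a gripper value outside its range is refused whole. The fingers move at their own pace and stop on an object; "force" is the grip in N (left out, the last holds). Time passes only in rows, so rows that repeat a pose let the fingers close. It gives the time, the measured TCP pose, the force, the opening and the grip force at its end, in the units of the state.
- get_obs(): the state, without advancing time (a new reading comes with each control period).
- camera(name): name is "scene" or "top"; returns a dict with "color" (480x640x3 uint8, red, green, blue), "range_z" (480x640 float32, m along the optical axis (not along the pixel's ray), 0 where there is no reading), "fx", "fy", "cx", "cy" (pixels), "R" (3x3) and "t" (3): a world point X has camera coordinates R X + t. Camera axes: x right, y down, z forward; pixel columns grow to the right and rows downward; lengths in m; the calibration is good to about 2 mm. A picture is of the moment at which its call begins.
- hand_in(): hands the job in; it is judged then, once.
The state is a dict: "clock": time; "joint_pos": joint angles; "joint_velocities": joint speeds; "tau": joint torques, N m; "position": TCP position; "ee_rot": TCP orientation; "ft_force": force on the tool from outside, world axes, zero at the start; "torque": the same for the moment, N m; "grip_width": opening from 0.0 (shut) to 1.0 (fully open); "grasp_force": force on a finger pad.
Only numpy, scipy, OpenCV 4.12 (cv2) and the standard library are available. Lean on these libraries where they do the work, as an engineer would, in place of code of your own. Each camera call takes 0.05 s, during which the arm holds its last target. There are 200 camera calls.

## Working session

There is one attempt and no reset: what is moved stays moved. The work goes in short steps, Python scripts to look and compute and a tool call to move; the robot and the scene stay as the last step left them, time stands still between calls to the robot, and variables do not carry over. Pictures are saved under pics/ and viewed, at most 10 in all, crops included, and the job is handed in when it is done.

Besides the shell and the picture viewer there is one more tool, called as name(argument=value, ...), one argument or row to a line, values as JSON. move_arm: Moves the arm, as the interface text tells. Its arguments: {"type":"object","properties":{"plan":{"type":"array","items":{"type":"object","properties":{"delta_pos":{"type":"array","items":{"type":"number"}},"turn":{"type":"array","items":{"type":"number"}},"fingers":{"type":"number"}}}},"force":{"type":"number"}},"required":["plan"]}

```bash
mkdir -p pics
python3 - <<'E'
from workcell import *
import cv2,numpy as np
o=get_obs();print({k:np.round(v,4) for k,v in o.items()})
for n in("scene","top"):
    c=camera(n);np.savez(f"{n}0.npz",**c);cv2.imwrite(f"pics/{n}0.png",c["color"][...,::-1]);print(n,c["fx"],c["cx"],c["cy"],c["R"].round(3).tolist(),c["t"])
E
```

```text
{'clock': np.float64(0.0), 'joint_pos': array([-1.3456,  0.3329, -0.0647,  1.4609,  0.0216,  1.3499, -0.0885]), 'joint_velocities': array([-0.0003, -0.0002,  0.0006, -0.0011, -0.0017,  0.0008, -0.0012]), 'tau': array([ 5.00000e-04, -6.25435e+01,  4.96000e-02, -3.91610e+01,
        1.63000e-02,  9.90000e-03, -0.00000e+00]), 'position': array([0.1532, 0.6056, 0.2415]), 'ee_rot': array([ 1.236e-01,  9.923e-01, -7.000e-04, -1.000e-04]), 'ft_force': array([ 0.5411, -0.1533, -0.232 ]), 'torque': array([-0.0156, -0.0293,  0.0228]), 'grasp_force': np.float64(0.0), 'grip_width': np.float64(0.9999)}
scene 476.5928379055888 318.1919728014115 247.52379943797575 [[-0.448, 0.894, -0.011], [0.527, 0.254, -0.811], [-0.722, -0.369, -0.585]] [ 0.32801053 -0.17414901  1.23018371]
top 584.873426921738 319.39760385667483 241.21830553860025 [[-0.026, -1.0, -0.007], [-0.993, 0.027, -0.112], [0.112, 0.004, -0.994]] [-0.07451927  0.57450679  1.03066211]
```

View pics/scene0.png

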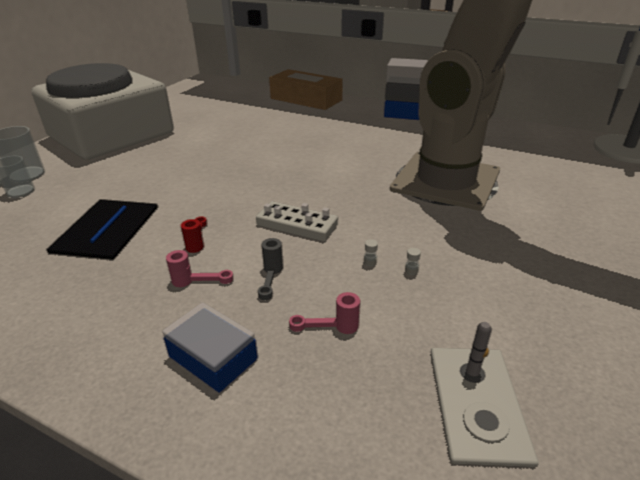

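View pics/top0.png

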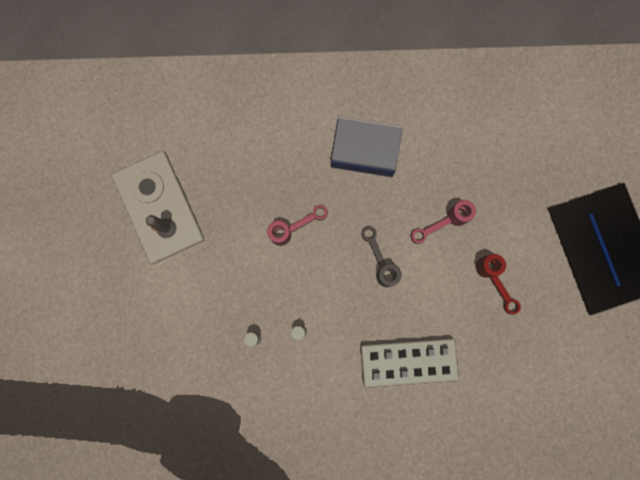

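Two views agree on one grey holder: top view sleeve (389,272) with ring (369,233), scene view (272,255) with ring (265,292). The pink or red ones at top (279,232), (463,211) and (493,265) are decoys by colour. The stand's puck is at top (148,186), and its post tip is near (152,222).

```bash
cat > h.py <<'E'
import numpy as np,cv2
def cloud(c):
    z=c["range_z"];v,u=np.mgrid[:480,:640]
    P=np.stack([(u-c["cx"])/c["fx"]*z,(v-c["cy"])/c["fy"]*z,z],-1)
    return (P-c["t"])@c["R"]          # world points
def ray(c,u,v,h):
    d=np.array([(u-c["cx"])/c["fx"],(v-c["cy"])/c["fy"],1])@c["R"]
    o=-c["t"]@c["R"];return o+d*(h-o[2])/d[2]
def proj(c,X):
    p=c["R"]@np.array(X)+c["t"];return c["fx"]*p[0]/p[2]+c["cx"],c["fy"]*p[1]/p[2]+c["cy"]
E
python3 - <<'E'
from h import *
T=dict(np.load("top0.npz"));S=dict(np.load("scene0.npz"))
print("sl",ray(T,389,272,.06),ray(T,369,233,.016),"post",ray(T,152,222,.112),"puck",ray(T,148,186,.018))
print("scene: sl",ray(S,272,243,.06),"post",ray(S,484,325,.112),"puck",ray(S,487,421,.018))
for n,c,R in(("T",T,dict(sl=(372,405,255,290),ring=(358,380,223,243),post=(135,185,200,245),puck=(130,168,168,206))),("S",S,dict(sl=(258,288,232,275),post=(465,500,315,385),puck=(462,512,400,442)))):
    P=cloud(c)
    for k,(a,b,d,e) in R.items():
        p=P[d:e,a:b].reshape(-1,3);z=p[:,2]
        h={'sl':(.055,.07),'ring':(.008,.025),'post':(.106,.12),'puck':(.0155,.021)}[k]
        q=p[(z>h[0])&(z<h[1])]
        if len(q)>3:
            (cx,cy),r=cv2.minEnclosingCircle(q[:,:2].astype(np.float32));print(n,k,len(q),q.mean(0).round(4),"circ",round(cx,4),round(cy,4),round(r,4))
a=cv2.resize(T["color"][200:310,335:425,::-1],None,fx=5,fy=5,interpolation=cv2.INTER_CUBIC)[:550,:400]
b=cv2.resize(T["color"][150:260,110:190,::-1],None,fx=5,fy=5,interpolation=cv2.INTER_CUBIC)
cv2.imwrite("pics/crop.png",np.hstack([a,b]))
E
```

```text
sl [ 0.51151379 -0.2105731   0.06      ] [ 0.5869363  -0.18153042  0.016     ] post [0.60354393 0.19173071 0.112     ] puck [0.68600249 0.2270938  0.018     ]
scene: sl [ 0.50782588 -0.20970094  0.06      ] post [0.61024795 0.19445849 0.112     ] puck [0.687437  0.2309889 0.018    ]
T sl 282 [ 0.5066 -0.2117  0.0606] circ 0.5068 -0.2116 0.02
T ring 131 [ 0.584  -0.1819  0.0165] circ 0.5832 -0.1832 0.0171
T post 96 [0.6067 0.1936 0.1107] circ 0.6068 0.1945 0.0098
T puck 676 [0.6837 0.2281 0.0183] circ 0.6846 0.2241 0.0475
S sl 190 [ 0.5106 -0.2089  0.0589] circ 0.5093 -0.209 0.0217
S post 119 [0.6116 0.1958 0.1102] circ 0.6103 0.1958 0.0098
S puck 1369 [0.6879 0.2303 0.018 ] circ 0.6866 0.23 0.0304
```

View pics/crop.png

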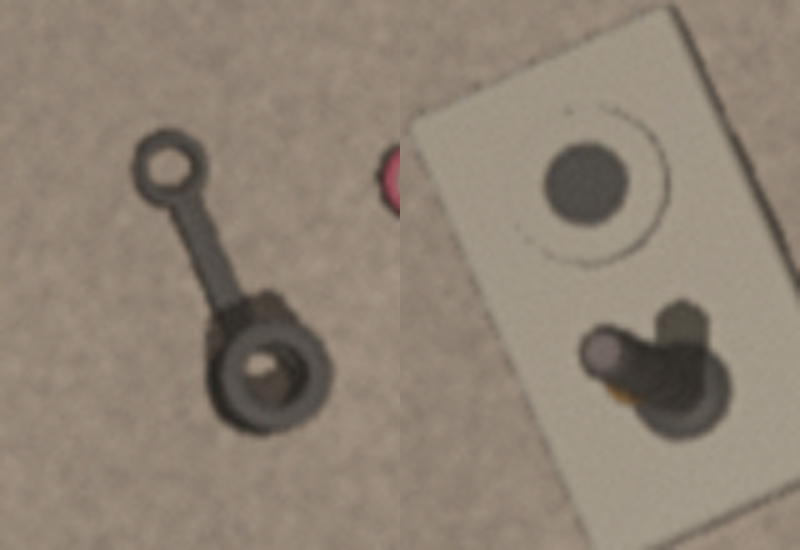

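The crop confirms the grey holder, with its arm pointing up-left. The stand's post tip is at about (150.6,220.4), the puck at (147,187), and the orange ball is on the post's lower-left (+y) side. Next I travel above the sleeve.

The rows are not in the units I measure in: shifts go in shares of 800 mm and turns go in shares of 2 pi rad. I convert before sending: -0.704 m / 0.8 = -0.88, -0.26 m / 0.8 = -0.325, 2.529 rad / 6.2832 = 0.4025.

move_arm(
  plan=[
    {"delta_pos": [-0.53,-0.325,0],"turn": [0,0,0.1273],"fingers": 0},
    {"delta_pos": [-0.53,-0.325,0],"turn": [0,0,0.1273],"fingers": 0},
    {"delta_pos": [-0.53,-0.325,0],"turn": [0,0,0.1273],"fingers": 0},
    {"delta_pos": [-0.53,-0.325,0],"turn": [0,0,0.1273],"fingers": 0},
    {"delta_pos": [-0.53,-0.325,0],"turn": [0,0,0.191],"fingers": 0},
    {"delta_pos": [-0.53,-0.325,0],"turn": [0,0,0.191],"fingers": 0},
    {"delta_pos": [-0.53,-0.325,0],"turn": [0,0,0.4025],"fingers": 0},
    {"delta_pos": [-0.53,-0.325,0],"turn": [0,0,0.4025],"fingers": 0},
    {"delta_pos": [-0.68,-0.88,0.05],"turn": [0,0,0.4025],"fingers": 0},
    {"delta_pos": [-0.68,-0.88,0.05],"turn": [0,0,0.4025],"fingers": 0},
    {"delta_pos": [-0.68,-0.88,0.05],"turn": [0,0,0.4025],"fingers": 0},
    {"delta_pos": [-0.68,-0.88,0.05],"turn": [0,0,0.4025],"fingers": 0},
  ],
)

```text
clock: 1.6
position: [0.5041, -0.0011, 0.2204]
ee_rot: [0.95, 0.314, 0.0, -0.0]
ft_force: [0.7, -1.3, 0.1]
grip_width: 0.999
grasp_force: 0.0
```

Converted, 0.17 m / 0.8 = 0.2125, -0.122 m / 0.8 = -0.1525, 0.274 rad / 6.2832 = 0.0436.

move_arm(
  plan=[
    {"delta_pos": [-0.1525,0.2125,0.1],"turn": [0,0,0.0436],"fingers": 0},
    {"delta_pos": [-0.1525,0.2125,0.1],"turn": [0,0,0.0436],"fingers": 0},
    {"delta_pos": [-0.1525,0.2125,0.1],"turn": [0,0,0.0436],"fingers": 0},
    {"delta_pos": [-0.1525,0.2125,0.1],"turn": [0,0,0.0436],"fingers": 0},
    {"delta_pos": [-0.1525,0.2125,0.1],"turn": [0,0,0.0436],"fingers": 0},
    {"delta_pos": [-0.1525,0.2125,0.1],"turn": [0,0,0.0436],"fingers": 0},
  ],
)

```text
clock: 2.35
position: [0.5091, -0.2076, 0.1405]
ee_rot: [0.983, 0.184, -0.0, -0.0]
ft_force: [0.9, -0.1, 0.6]
grip_width: 1.0
grasp_force: 0.0
```

Run:
```python
from workcell import *
from h import *
import cv2
o=get_obs();print(o["position"].round(4),o["ee_rot"].round(4),o["joint_pos"].round(3))
c=camera("scene");cv2.imwrite("pics/s1.png",cv2.resize(c["color"][100:340,130:450,::-1],None,fx=2,fy=2))
```

```text
[ 0.5091 -0.2076  0.1405] [ 9.829e-01  1.841e-01 -2.000e-04 -3.000e-04] [-0.353  0.307  0.775  1.821 -0.238  1.11  -0.694]
```

View pics/s1.png

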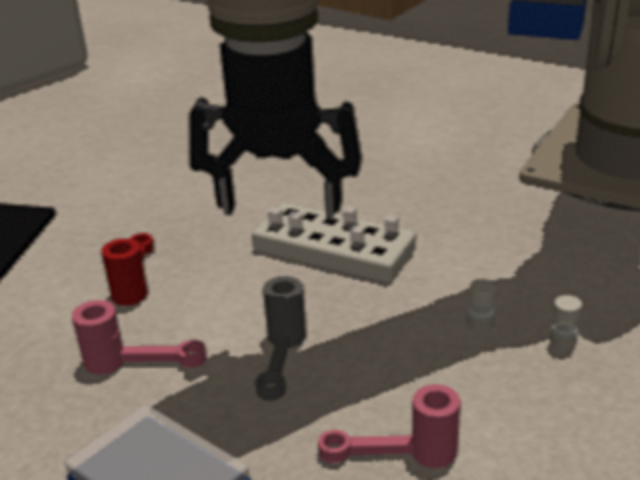

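The picture shows the open jaws straddling the grey sleeve (285,310), nothing else in the way. I'll descend and grip.

Converted, 0.1035 m / 0.8 = 0.1294, -0.002 m / 0.8 = -0.0025.

move_arm(
  plan=[
    {"delta_pos": [-0.0025,0.0031,0.0375],"turn": [0,0,0],"fingers": 0},
    {"delta_pos": [-0.0025,0.0031,0.075],"turn": [0,0,0],"fingers": 0},
    {"delta_pos": [-0.0025,0.0031,0.1063],"turn": [0,0,0],"fingers": 0},
    {"delta_pos": [-0.0025,0.0031,0.1294],"turn": [0,0,0],"fingers": 0},
    {"delta_pos": [-0.0025,0.0031,0.1294],"turn": [0,0,0],"fingers": 0},
    {"delta_pos": [-0.0025,0.0031,0.1294],"turn": [0,0,0],"fingers": 1},
    {"delta_pos": [-0.0025,0.0031,0.1294],"turn": [0,0,0],"fingers": 1},
    {"delta_pos": [-0.0025,0.0031,0.1294],"turn": [0,0,0],"fingers": 1},
    {"delta_pos": [-0.0025,0.0031,0.1294],"turn": [0,0,0],"fingers": 1},
    {"delta_pos": [-0.0025,0.0031,0.1294],"turn": [0,0,0],"fingers": 1},
    {"delta_pos": [-0.0025,0.0031,0.1294],"turn": [0,0,0],"fingers": 1},
  ],
  force=30,
)

```text
clock: 3.78
position: [0.5086, -0.2115, 0.0379]
ee_rot: [0.983, 0.184, 0.001, -0.0]
ft_force: [-1.3, 0.4, 7.1]
grip_width: 0.466
grasp_force: 30.1
```

Converted, -0.18 m / 0.8 = -0.225, -0.14 m / 0.8 = -0.175.

move_arm(
  plan=[
    {"delta_pos": [0,0,-0.0375],"turn": [0,0,0],"fingers": 1},
    {"delta_pos": [0,0,-0.075],"turn": [0,0,0],"fingers": 1},
    {"delta_pos": [0,0,-0.125],"turn": [0,0,0],"fingers": 1},
    {"delta_pos": [0,0,-0.175],"turn": [0,0,0],"fingers": 1},
    {"delta_pos": [0,0,-0.225],"turn": [0,0,0],"fingers": 1},
    {"delta_pos": [0,0,-0.225],"turn": [0,0,0],"fingers": 1},
    {"delta_pos": [0,0,-0.225],"turn": [0,0,0],"fingers": 1},
  ],
  force=30,
)

```text
clock: 4.65
position: [0.5077, -0.2111, 0.2163]
ee_rot: [0.983, 0.184, -0.0, -0.0]
ft_force: [0.1, -0.6, -1.8]
grip_width: 0.459
grasp_force: 31.1
```

Run:
```python
from workcell import *
from h import *
import cv2
o=get_obs();print({k:o[k].round(4) for k in("position","ee_rot","ft_force","torque","grasp_force","grip_width")})
q=o["ee_rot"];a=2*np.arctan2(q[1],q[0]);print("toolx ang",a)
tx=np.array([np.cos(a),np.sin(a)]);ty=np.array([np.sin(a),-np.cos(a)])
d=np.array([.6085,.195])-o["position"][:2];print("dx,dy tool",d@tx,d@ty)
```

```text
Traceback (most recent call last):
AttributeError: 'float' object has no attribute 'round'
```

Converted, -0.342 m / 0.8 = -0.4275, 0.241 m / 0.8 = 0.3013, -0.045 rad / 6.2832 = -0.0072.

move_arm(
  plan=[
    {"delta_pos": [0.075,-0.1075,0],"turn": [0,0,-0.0072],"fingers": 1},
    {"delta_pos": [0.125,-0.1775,0],"turn": [0,0,-0.0072],"fingers": 1},
    {"delta_pos": [0.1625,-0.2313,0],"turn": [0,0,-0.0072],"fingers": 1},
    {"delta_pos": [0.2,-0.2838,0],"turn": [0,0,-0.0072],"fingers": 1},
    {"delta_pos": [0.2375,-0.3375,0],"turn": [0,0,-0.0072],"fingers": 1},
    {"delta_pos": [0.275,-0.39,0],"turn": [0,0,-0.0072],"fingers": 1},
    {"delta_pos": [0.3013,-0.4275,0],"turn": [0,0,-0.0072],"fingers": 1},
    {"delta_pos": [0.3013,-0.4275,0],"turn": [0,0,-0.0072],"fingers": 1},
    {"delta_pos": [0.3013,-0.4275,0],"turn": [0,0,-0.0072],"fingers": 1},
    {"delta_pos": [0.3013,-0.4275,0.0375],"turn": [0,0,-0.0072],"fingers": 1},
    {"delta_pos": [0.3013,-0.4275,0.0563],"turn": [0,0,-0.0072],"fingers": 1},
    {"delta_pos": [0.3013,-0.4275,0.0563],"turn": [0,0,-0.0072],"fingers": 1},
  ],
)

```text
clock: 6.15
position: [0.6085, 0.1935, 0.171]
ee_rot: [0.979, 0.205, -0.001, 0.0]
ft_force: [-0.4, -0.2, -1.6]
grip_width: 0.462
grasp_force: 31.1
```

Run:
```python
from workcell import *
from h import *
import cv2
o=get_obs()
for k in("position","ee_rot","ft_force","torque","grasp_force"):print(k,np.round(o[k],4))
q=o["ee_rot"];print("toolx ang",2*np.arctan2(q[1],q[0]))
c=camera("scene");np.savez("s2.npz",**c);t=camera("top");np.savez("t2.npz",**t)
a=cv2.resize(c["color"][250:450,410:540,::-1],None,fx=3,fy=3,interpolation=2)
b=cv2.resize(t["color"][120:320,80:210,::-1],None,fx=3,fy=3,interpolation=2)
cv2.imwrite("pics/s2.png",np.hstack([a,b]))
p=cloud(c)[290:400,440:530].reshape(-1,3)
for zr in((.12,.135),(.135,.15),(.15,.16),(.1,.111)):
    s=p[(p[:,2]>zr[0])&(p[:,2]<zr[1])&(np.hypot(p[:,0]-.608,p[:,1]-.195)<.03)]
    print(zr,len(s),s.mean(0) if len(s) else 0)
```

```text
position [0.6085 0.1935 0.171 ]
ee_rot [ 9.787e-01  2.053e-01 -1.200e-03  3.000e-04]
ft_force [-0.4003 -0.1976 -1.639 ]
torque [-0.0242 -0.0297 -0.049 ]
grasp_force 31.0601
toolx ang 0.4135216250941762
(0.12, 0.135) 12 [0.62403594 0.18977994 0.13410388]
(0.135, 0.15) 256 [0.62527596 0.19416002 0.14432733]
(0.15, 0.16) 179 [0.62394848 0.19565962 0.15479749]
(0.1, 0.111) 114 [0.6144106  0.19497739 0.106311  ]
```

View pics/s2.png

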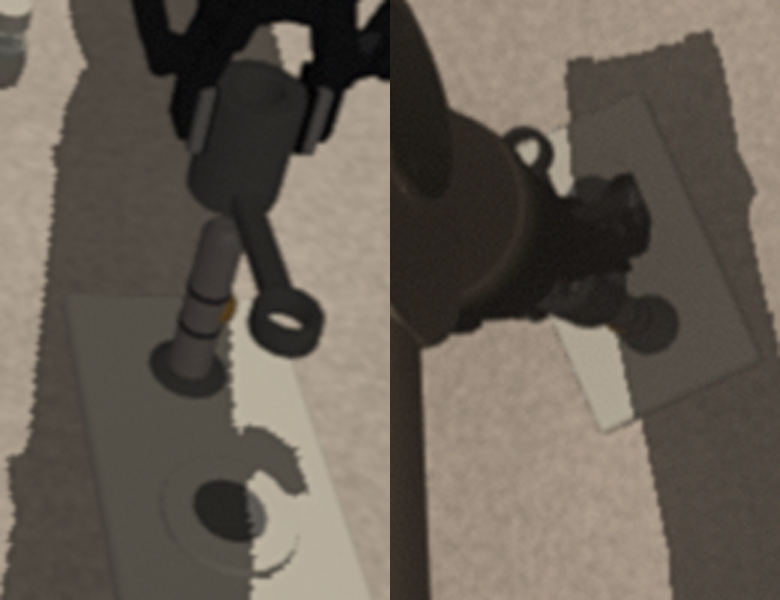

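The sleeve hangs just above the post (post tip at about (222,225) of the left panel, sleeve underside at (225,200)), with its arm along the puck direction. I'll fit both cylinders in this one view for the relative offset.

Run:
```python
from h import *
from scipy.optimize import least_squares
S=dict(np.load("s2.npz"));T=dict(np.load("top0.npz"));S0=dict(np.load("scene0.npz"))
def fit(c,z0,z1,r,g=(.609,.195),w=.03):
    p=cloud(c).reshape(-1,3)
    p=p[(p[:,2]>z0)&(p[:,2]<z1)&(np.hypot(p[:,0]-g[0],p[:,1]-g[1])<w)]
    f=least_squares(lambda x:np.hypot(p[:,0]-x[0],p[:,1]-x[1])-r,g,loss="soft_l1",f_scale=.001)
    return len(p),f.x.round(4),round(np.abs(f.fun).mean(),4)
for z in((.15,.165),(.165,.18),(.18,.192)): print("sleeve",z,fit(S,*z,.02))
for z in((.045,.06),(.06,.075),(.075,.09),(.09,.105)): print("post",z,fit(S,*z,.01,w=.015),fit(S0,*z,.01,w=.015),fit(T,*z,.01,w=.015))
print("sleeve on bench S0",fit(S0,.025,.05,.02,(.508,-.21)))
# silhouette midlines in the scene image
d=S["range_z"];col=S["color"].astype(int)
P=cloud(S)
for z in(.085,.095,.1,.105):
    for nm,c in(("s2",S),("s0",S0)):
        u,v=proj(c,[.6085,.195,z]);r=int(round(v));Pc=cloud(c)
        m=[x for x in range(int(u)-20,int(u)+20) if abs(Pc[r,x,2]-z)<.02 and np.hypot(Pc[r,x,0]-.609,Pc[r,x,1]-.195)<.018]
        print(nm,z,r,"pred u",round(u,2),"mid",np.mean([m[0],m[-1]]) if m else None,len(m))
for z in(.15,.16,.17,.18):
    u,v=proj(S,[.6085,.1935,z]);r=int(round(v))
    m=[x for x in range(int(u)-30,int(u)+30) if P[r,x,2]>z-.03 and np.hypot(P[r,x,0]-.609,P[r,x,1]-.195)<.026]
    print("sl",z,r,round(u,2),np.mean([m[0],m[-1]]),len(m))
```

```text
sleeve (0.15, 0.165) (272, array([0.6077, 0.1939]), np.float64(0.0009))
sleeve (0.165, 0.18) (437, array([0.6084, 0.194 ]), np.float64(0.0028))
sleeve (0.18, 0.192) (496, array([0.6097, 0.1937]), np.float64(0.0043))
post (0.045, 0.06) (113, array([0.6079, 0.196 ]), np.float64(0.0006)) (112, array([0.6079, 0.1959]), np.float64(0.0007)) (32, array([0.6071, 0.195 ]), np.float64(0.0004))
post (0.06, 0.075) (138, array([0.608 , 0.1963]), np.float64(0.0008)) (135, array([0.6083, 0.196 ]), np.float64(0.0008)) (35, array([0.6063, 0.1956]), np.float64(0.0008))
post (0.075, 0.09) (111, array([0.6077, 0.1957]), np.float64(0.0006)) (118, array([0.6077, 0.1958]), np.float64(0.0005)) (31, array([0.607 , 0.1949]), np.float64(0.0003))
post (0.09, 0.105) (122, array([0.608 , 0.1958]), np.float64(0.0005)) (117, array([0.6078, 0.1956]), np.float64(0.0005)) (37, array([0.6072, 0.1949]), np.float64(0.0004))
sleeve on bench S0 (232, array([ 0.508, -0.211]), np.float64(0.0015))
s2 0.085 338 pred u 480.94 mid 481.5 16
s0 0.085 338 pred u 480.94 mid 481.5 16
s2 0.095 333 pred u 482.29 mid 483.0 15
s0 0.095 333 pred u 482.29 mid 483.0 15
s2 0.1 331 pred u 482.98 mid 483.0 15
s0 0.1 331 pred u 482.98 mid 483.5 16
s2 0.105 328 pred u 483.67 mid 483.0 13
s0 0.105 328 pred u 483.67 mid 484.0 15
sl 0.15 303 489.04 490.0 33
sl 0.16 298 490.56 495.0 39
sl 0.17 292 492.1 497.0 39
sl 0.18 286 493.67 498.0 39
```

Seen by the same camera, the sleeve must move +1.9 mm in y. I'll correct that and descend to just above the tip.

Converted, 0.022 m / 0.8 = 0.0275, 0.02 m / 0.8 = 0.025.

move_arm(
  plan=[
    {"delta_pos": [0.001,-0.0021,0.0063],"turn": [0,0,0],"fingers": 1},
    {"delta_pos": [0.001,-0.0021,0.015],"turn": [0,0,0],"fingers": 1},
    {"delta_pos": [0.001,-0.0021,0.02],"turn": [0,0,0],"fingers": 1},
    {"delta_pos": [0.001,-0.0021,0.02],"turn": [0,0,0],"fingers": 1},
    {"delta_pos": [0.001,-0.0021,0.0225],"turn": [0,0,0],"fingers": 1},
    {"delta_pos": [0.001,-0.0021,0.025],"turn": [0,0,0],"fingers": 1},
    {"delta_pos": [0.001,-0.0021,0.0275],"turn": [0,0,0],"fingers": 1},
    {"delta_pos": [0.001,-0.0021,0.0275],"turn": [0,0,0],"fingers": 1},
  ],
  force=30,
)

```text
clock: 7.25
position: [0.6091, 0.1965, 0.15]
ee_rot: [0.979, 0.206, -0.0, -0.0]
ft_force: [0.3, -0.7, -1.9]
grip_width: 0.463
grasp_force: 31.1
```

Converted, 0.005 m / 0.8 = 0.0063, 0.004 m / 0.8 = 0.005.

move_arm(
  plan=[
    {"delta_pos": [0,0,0.0013],"turn": [0,0,0],"fingers": 1},
    {"delta_pos": [0,0,0.0025],"turn": [0,0,0],"fingers": 1},
    {"delta_pos": [0,0,0.0038],"turn": [0,0,0],"fingers": 1},
    {"delta_pos": [0,0,0.005],"turn": [0,0,0],"fingers": 1},
    {"delta_pos": [0,0,0.0063],"turn": [0,0,0],"fingers": 1},
    {"delta_pos": [0,0,0.0063],"turn": [0,0,0],"fingers": 1},
  ],
)

```text
clock: 8.0
position: [0.6092, 0.1965, 0.145]
ee_rot: [0.979, 0.206, -0.0, -0.0]
ft_force: [-0.3, 0.3, -2.3]
grip_width: 0.462
grasp_force: 31.1
```

move_arm(
  plan=[
    {"delta_pos": [0,0,0.0013],"turn": [0,0,0],"fingers": 1},
    {"delta_pos": [0,0,0.0025],"turn": [0,0,0],"fingers": 1},
    {"delta_pos": [0,0,0.0038],"turn": [0,0,0],"fingers": 1},
    {"delta_pos": [0,0,0.0038],"turn": [0,0,0],"fingers": 1},
  ],
)

```text
clock: 8.5
position: [0.6092, 0.1963, 0.142]
ee_rot: [0.979, 0.206, -0.0, 0.0]
ft_force: [0.1, -0.0, -1.6]
grip_width: 0.462
grasp_force: 31.1
```

Converted, 0.004 m / 0.8 = 0.005, 0.003 m / 0.8 = 0.0038.

move_arm(
  plan=[
    {"delta_pos": [0,0,0.0013],"turn": [0,0,0],"fingers": 1},
    {"delta_pos": [0,0,0.0025],"turn": [0,0,0],"fingers": 1},
    {"delta_pos": [0,0,0.0038],"turn": [0,0,0],"fingers": 1},
    {"delta_pos": [0,0,0.005],"turn": [0,0,0],"fingers": 1},
    {"delta_pos": [0,0,0.005],"turn": [0,0,0],"fingers": 1},
  ],
)

```text
clock: 9.12
position: [0.6091, 0.1963, 0.138]
ee_rot: [0.979, 0.206, -0.0, 0.0]
ft_force: [-1.0, -2.1, -1.3]
grip_width: 0.464
grasp_force: 31.0
```

Run:
```python
from workcell import *
from h import *
import cv2
o=get_obs()
for k in("position","ft_force","torque"):print(k,np.round(o[k],4))
c=camera("scene")
cv2.imwrite("pics/s3.png",cv2.resize(c["color"][270:420,420:540,::-1],None,fx=4,fy=4,interpolation=2))
```

```text
position [0.6091 0.1963 0.138 ]
ft_force [-0.9748 -2.0625 -1.3252]
torque [-0.4223  0.1731  0.0005]
```

View pics/s3.png

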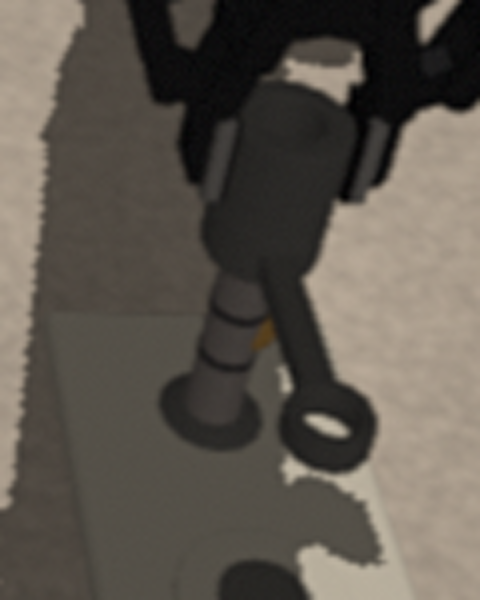

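The sleeve is threaded on the post, with the ball (orange) at about (263,333) of the crop, some way below the rim (roughly 58–62 mm up). The lateral force says I'm about 1 mm too far in +y, so I'll ease that and continue.

Converted, 0.006 m / 0.8 = 0.0075, 0.004 m / 0.8 = 0.005.

move_arm(
  plan=[
    {"delta_pos": [-0.001,0.0009,0],"turn": [0,0,0],"fingers": 1},
    {"delta_pos": [-0.001,0.0009,0.0013],"turn": [0,0,0],"fingers": 1},
    {"delta_pos": [-0.001,0.0009,0.0025],"turn": [0,0,0],"fingers": 1},
    {"delta_pos": [-0.001,0.0009,0.0038],"turn": [0,0,0],"fingers": 1},
    {"delta_pos": [-0.001,0.0009,0.005],"turn": [0,0,0],"fingers": 1},
    {"delta_pos": [-0.001,0.0009,0.0063],"turn": [0,0,0],"fingers": 1},
    {"delta_pos": [-0.001,0.0009,0.0075],"turn": [0,0,0],"fingers": 1},
    {"delta_pos": [-0.001,0.0009,0.0075],"turn": [0,0,0],"fingers": 1},
  ],
)

```text
clock: 10.18
position: [0.6087, 0.1955, 0.132]
ee_rot: [0.979, 0.206, -0.0, -0.0]
ft_force: [0.4, 0.6, -0.9]
grip_width: 0.465
grasp_force: 31.0
```

Converted, 0.008 m / 0.8 = 0.01, 0.007 m / 0.8 = 0.0088.

move_arm(
  plan=[
    {"delta_pos": [0,0,0.0013],"turn": [0,0,0],"fingers": 1},
    {"delta_pos": [0,0,0.0025],"turn": [0,0,0],"fingers": 1},
    {"delta_pos": [0,0,0.0038],"turn": [0,0,0],"fingers": 1},
    {"delta_pos": [0,0,0.005],"turn": [0,0,0],"fingers": 1},
    {"delta_pos": [0,0,0.0063],"turn": [0,0,0],"fingers": 1},
    {"delta_pos": [0,0,0.0075],"turn": [0,0,0],"fingers": 1},
    {"delta_pos": [0,0,0.0088],"turn": [0,0,0],"fingers": 1},
    {"delta_pos": [0,0,0.01],"turn": [0,0,0],"fingers": 1},
    {"delta_pos": [0,0,0.01],"turn": [0,0,0],"fingers": 1},
  ],
)

```text
clock: 11.3
position: [0.6087, 0.1955, 0.1241]
ee_rot: [0.979, 0.206, -0.0, -0.0]
ft_force: [0.4, 0.1, -1.3]
grip_width: 0.463
grasp_force: 31.0
```

Converted, 0.006 m / 0.8 = 0.0075, 0.005 m / 0.8 = 0.0063.

move_arm(
  plan=[
    {"delta_pos": [0,0,0.0013],"turn": [0,0,0],"fingers": 1},
    {"delta_pos": [0,0,0.0025],"turn": [0,0,0],"fingers": 1},
    {"delta_pos": [0,0,0.0038],"turn": [0,0,0],"fingers": 1},
    {"delta_pos": [0,0,0.005],"turn": [0,0,0],"fingers": 1},
    {"delta_pos": [0,0,0.0063],"turn": [0,0,0],"fingers": 1},
    {"delta_pos": [0,0,0.0075],"turn": [0,0,0],"fingers": 1},
    {"delta_pos": [0,0,0.0075],"turn": [0,0,0],"fingers": 1},
  ],
)

```text
clock: 12.18
position: [0.6087, 0.1955, 0.118]
ee_rot: [0.979, 0.206, -0.0, -0.0]
ft_force: [-0.2, -0.1, -1.5]
grip_width: 0.464
grasp_force: 31.0
```

move_arm(
  plan=[
    {"delta_pos": [0,0,0.0013],"turn": [0,0,0],"fingers": 1},
    {"delta_pos": [0,0,0.0025],"turn": [0,0,0],"fingers": 1},
    {"delta_pos": [0,0,0.0038],"turn": [0,0,0],"fingers": 1},
    {"delta_pos": [0,0,0.005],"turn": [0,0,0],"fingers": 1},
    {"delta_pos": [0,0,0.0063],"turn": [0,0,0],"fingers": 1},
    {"delta_pos": [0,0,0.0063],"turn": [0,0,0],"fingers": 1},
  ],
)

```text
clock: 12.92
position: [0.6087, 0.1955, 0.113]
ee_rot: [0.979, 0.206, -0.0, -0.0]
ft_force: [0.1, 0.7, -1.0]
grip_width: 0.463
grasp_force: 31.0
```

Converted, 0.004 m / 0.8 = 0.005, 0.003 m / 0.8 = 0.0038.

move_arm(
  plan=[
    {"delta_pos": [0,0,0.0013],"turn": [0,0,0],"fingers": 1},
    {"delta_pos": [0,0,0.0025],"turn": [0,0,0],"fingers": 1},
    {"delta_pos": [0,0,0.0038],"turn": [0,0,0],"fingers": 1},
    {"delta_pos": [0,0,0.005],"turn": [0,0,0],"fingers": 1},
    {"delta_pos": [0,0,0.005],"turn": [0,0,0],"fingers": 1},
  ],
)

```text
clock: 13.55
position: [0.6088, 0.1955, 0.109]
ee_rot: [0.979, 0.206, -0.0, -0.0]
ft_force: [-0.3, -0.0, -0.3]
grip_width: 0.464
grasp_force: 31.0
```

Converted, 0.002 m / 0.8 = 0.0025, 0.001 m / 0.8 = 0.0013.

move_arm(
  plan=[
    {"delta_pos": [0,0,0.0013],"turn": [0,0,0],"fingers": 1},
    {"delta_pos": [0,0,0.0025],"turn": [0,0,0],"fingers": 1},
    {"delta_pos": [0,0,0.0025],"turn": [0,0,0],"fingers": 1},
  ],
)

```text
clock: 13.92
position: [0.6087, 0.1955, 0.107]
ee_rot: [0.979, 0.206, -0.0, -0.0]
ft_force: [-0.2, 0.2, -1.2]
grip_width: 0.465
grasp_force: 31.0
```

Converted, 0.003 m / 0.8 = 0.0038, 0.002 m / 0.8 = 0.0025.

move_arm(
  plan=[
    {"delta_pos": [0,0,0.0013],"turn": [0,0,0],"fingers": 1},
    {"delta_pos": [0,0,0.0025],"turn": [0,0,0],"fingers": 1},
    {"delta_pos": [0,0,0.0038],"turn": [0,0,0],"fingers": 1},
    {"delta_pos": [0,0,0.0038],"turn": [0,0,0],"fingers": 1},
  ],
)

```text
clock: 14.42
position: [0.6087, 0.1956, 0.1041]
ee_rot: [0.979, 0.206, -0.0, -0.0]
ft_force: [1.2, -0.4, -0.6]
grip_width: 0.463
grasp_force: 31.0
```

Converted, 0.002 m / 0.8 = 0.0025, 0.001 m / 0.8 = 0.0013.

move_arm(
  plan=[
    {"delta_pos": [0,0,0.0013],"turn": [0,0,0],"fingers": 1},
    {"delta_pos": [0,0,0.0025],"turn": [0,0,0],"fingers": 1},
    {"delta_pos": [0,0,0.0025],"turn": [0,0,0],"fingers": 1},
  ],
)

```text
clock: 14.8
position: [0.6088, 0.1962, 0.1024]
ee_rot: [0.979, 0.206, 0.0, -0.0]
ft_force: [-2.4, 1.8, 2.8]
grip_width: 0.461
grasp_force: 31.4
```

The ball has been met at TCP z ≈ 0.103, so seating is expected near TCP z ≈ 0.068.

Converted, 0.001 m / 0.8 = 0.0013, 0.0005 m / 0.8 = 0.0006.

move_arm(
  plan=[
    {"delta_pos": [0,0,0.0006],"turn": [0,0,0],"fingers": 1},
    {"delta_pos": [0,0,0.0013],"turn": [0,0,0],"fingers": 1},
    {"delta_pos": [0,0,0.0013],"turn": [0,0,0],"fingers": 1},
  ],
)

```text
clock: 15.18
position: [0.6089, 0.1962, 0.1019]
ee_rot: [0.979, 0.206, 0.0, -0.001]
ft_force: [-3.5, 3.0, 6.9]
grip_width: 0.459
grasp_force: 32.1
```

move_arm(
  plan=[
    {"delta_pos": [0,0,0.0005],"turn": [0,0,0],"fingers": 1},
    {"delta_pos": [0,0,0.0009],"turn": [0,0,0],"fingers": 1},
    {"delta_pos": [0,0,0.0009],"turn": [0,0,0],"fingers": 1},
  ],
)

```text
clock: 15.55
position: [0.6088, 0.1963, 0.1012]
ee_rot: [0.979, 0.206, 0.0, -0.001]
ft_force: [-2.8, 2.7, 7.7]
grip_width: 0.464
grasp_force: 32.1
```

Converted, 0.0007 m / 0.8 = 0.0009, 0.0004 m / 0.8 = 0.0005.

move_arm(
  plan=[
    {"delta_pos": [0,0,0.0005],"turn": [0,0,0],"fingers": 1},
    {"delta_pos": [0,0,0.0009],"turn": [0,0,0],"fingers": 1},
    {"delta_pos": [0,0,0.0009],"turn": [0,0,0],"fingers": 1},
  ],
)

```text
clock: 15.92
position: [0.6087, 0.1963, 0.1003]
ee_rot: [0.979, 0.206, 0.0, -0.001]
ft_force: [-3.3, 1.6, 6.1]
grip_width: 0.463
grasp_force: 32.0
```

Converted, 0.0015 m / 0.8 = 0.0019, 0.001 m / 0.8 = 0.0013.

move_arm(
  plan=[
    {"delta_pos": [0,0,0.0006],"turn": [0,0,0],"fingers": 1},
    {"delta_pos": [0,0,0.0013],"turn": [0,0,0],"fingers": 1},
    {"delta_pos": [0,0,0.0019],"turn": [0,0,0],"fingers": 1},
    {"delta_pos": [0,0,0.0019],"turn": [0,0,0],"fingers": 1},
  ],
)

```text
clock: 16.42
position: [0.6085, 0.1962, 0.0983]
ee_rot: [0.979, 0.206, -0.0, -0.0]
ft_force: [-3.5, 3.3, 5.0]
grip_width: 0.46
grasp_force: 31.7
```

Converted, 0.003 m / 0.8 = 0.0038, 0.0024 m / 0.8 = 0.003.

move_arm(
  plan=[
    {"delta_pos": [0,0,0.0008],"turn": [0,0,0],"fingers": 1},
    {"delta_pos": [0,0,0.0015],"turn": [0,0,0],"fingers": 1},
    {"delta_pos": [0,0,0.0023],"turn": [0,0,0],"fingers": 1},
    {"delta_pos": [0,0,0.003],"turn": [0,0,0],"fingers": 1},
    {"delta_pos": [0,0,0.0038],"turn": [0,0,0],"fingers": 1},
    {"delta_pos": [0,0,0.0038],"turn": [0,0,0],"fingers": 1},
  ],
)

```text
clock: 17.18
position: [0.6084, 0.1962, 0.0949]
ee_rot: [0.979, 0.206, -0.0, -0.0]
ft_force: [-2.6, 4.2, 0.5]
grip_width: 0.462
grasp_force: 31.3
```

Converted, 0.007 m / 0.8 = 0.0088, 0.006 m / 0.8 = 0.0075.

move_arm(
  plan=[
    {"delta_pos": [0,0,0.0013],"turn": [0,0,0],"fingers": 1},
    {"delta_pos": [0,0,0.0025],"turn": [0,0,0],"fingers": 1},
    {"delta_pos": [0,0,0.0038],"turn": [0,0,0],"fingers": 1},
    {"delta_pos": [0,0,0.005],"turn": [0,0,0],"fingers": 1},
    {"delta_pos": [0,0,0.0063],"turn": [0,0,0],"fingers": 1},
    {"delta_pos": [0,0,0.0075],"turn": [0,0,0],"fingers": 1},
    {"delta_pos": [0,0,0.0088],"turn": [0,0,0],"fingers": 1},
    {"delta_pos": [0,0,0.0088],"turn": [0,0,0],"fingers": 1},
  ],
)

```text
clock: 18.18
position: [0.6084, 0.1961, 0.0877]
ee_rot: [0.979, 0.206, -0.0, -0.0]
ft_force: [-2.3, 4.3, -1.2]
grip_width: 0.46
grasp_force: 31.2
```

Converted, 0.008 m / 0.8 = 0.01, 0.007 m / 0.8 = 0.0088.

move_arm(
  plan=[
    {"delta_pos": [0,0,0.0013],"turn": [0,0,0],"fingers": 1},
    {"delta_pos": [0,0,0.0025],"turn": [0,0,0],"fingers": 1},
    {"delta_pos": [0,0,0.0038],"turn": [0,0,0],"fingers": 1},
    {"delta_pos": [0,0,0.005],"turn": [0,0,0],"fingers": 1},
    {"delta_pos": [0,0,0.0063],"turn": [0,0,0],"fingers": 1},
    {"delta_pos": [0,0,0.0075],"turn": [0,0,0],"fingers": 1},
    {"delta_pos": [0,0,0.0088],"turn": [0,0,0],"fingers": 1},
    {"delta_pos": [0,0,0.01],"turn": [0,0,0],"fingers": 1},
    {"delta_pos": [0,0,0.01],"turn": [0,0,0],"fingers": 1},
  ],
)

```text
clock: 19.3
position: [0.6084, 0.1962, 0.0797]
ee_rot: [0.979, 0.206, -0.0, -0.0]
ft_force: [-2.0, 4.8, -1.1]
grip_width: 0.461
grasp_force: 31.2
```

Converted, 0.003 m / 0.8 = 0.0038, 0.002 m / 0.8 = 0.0025.

move_arm(
  plan=[
    {"delta_pos": [0,0,0.0013],"turn": [0,0,0],"fingers": 1},
    {"delta_pos": [0,0,0.0025],"turn": [0,0,0],"fingers": 1},
    {"delta_pos": [0,0,0.0038],"turn": [0,0,0],"fingers": 1},
    {"delta_pos": [0,0,0.0038],"turn": [0,0,0],"fingers": 1},
  ],
)

```text
clock: 19.8
position: [0.6084, 0.1961, 0.0768]
ee_rot: [0.979, 0.206, -0.0, -0.0]
ft_force: [-1.5, 5.2, 0.4]
grip_width: 0.457
grasp_force: 31.2
```

Converted, 0.002 m / 0.8 = 0.0025, 0.001 m / 0.8 = 0.0013.

move_arm(
  plan=[
    {"delta_pos": [0,0,0.0013],"turn": [0,0,0],"fingers": 1},
    {"delta_pos": [0,0,0.0025],"turn": [0,0,0],"fingers": 1},
    {"delta_pos": [0,0,0.0025],"turn": [0,0,0],"fingers": 1},
  ],
)

```text
clock: 20.18
position: [0.6083, 0.1961, 0.0746]
ee_rot: [0.979, 0.206, -0.0, -0.0]
ft_force: [-1.5, 4.9, -2.1]
grip_width: 0.464
grasp_force: 31.1
```

Converted, 0.002 m / 0.8 = 0.0025, 0.001 m / 0.8 = 0.0013.

move_arm(
  plan=[
    {"delta_pos": [0,0,0.0013],"turn": [0,0,0],"fingers": 1},
    {"delta_pos": [0,0,0.0025],"turn": [0,0,0],"fingers": 1},
    {"delta_pos": [0,0,0.0025],"turn": [0,0,0],"fingers": 1},
  ],
)

```text
clock: 20.55
position: [0.6082, 0.1961, 0.0724]
ee_rot: [0.979, 0.206, -0.0, -0.0]
ft_force: [-1.0, 4.4, -2.7]
grip_width: 0.465
grasp_force: 31.0
```

Converted, 0.002 m / 0.8 = 0.0025, 0.001 m / 0.8 = 0.0013.

move_arm(
  plan=[
    {"delta_pos": [0,0,0.0013],"turn": [0,0,0],"fingers": 1},
    {"delta_pos": [0,0,0.0025],"turn": [0,0,0],"fingers": 1},
    {"delta_pos": [0,0,0.0025],"turn": [0,0,0],"fingers": 1},
  ],
)

```text
clock: 20.92
position: [0.6081, 0.196, 0.0701]
ee_rot: [0.978, 0.206, -0.001, -0.0]
ft_force: [-0.8, 4.5, -6.3]
grip_width: 0.463
grasp_force: 30.9
```

Converted, 0.0014 m / 0.8 = 0.0018, 0.0007 m / 0.8 = 0.0009.

move_arm(
  plan=[
    {"delta_pos": [0,0,0.0009],"turn": [0,0,0],"fingers": 1},
    {"delta_pos": [0,0,0.0018],"turn": [0,0,0],"fingers": 1},
    {"delta_pos": [0,0,0.0018],"turn": [0,0,0],"fingers": 1},
  ],
)

```text
clock: 21.3
position: [0.6082, 0.1955, 0.0689]
ee_rot: [0.979, 0.206, -0.001, 0.0]
ft_force: [-1.7, 4.1, -7.4]
grip_width: 0.462
grasp_force: 31.1
```

Converted, 0.0014 m / 0.8 = 0.0018, 0.0007 m / 0.8 = 0.0009.

move_arm(
  plan=[
    {"delta_pos": [0,0,0.0009],"turn": [0,0,0],"fingers": 1},
    {"delta_pos": [0,0,0.0018],"turn": [0,0,0],"fingers": 1},
    {"delta_pos": [0,0,0.0018],"turn": [0,0,0],"fingers": 1},
  ],
)

```text
clock: 21.68
position: [0.6088, 0.1952, 0.0683]
ee_rot: [0.979, 0.206, -0.0, 0.0]
ft_force: [-0.9, 2.6, -6.1]
grip_width: 0.463
grasp_force: 31.3
```

move_arm(
  plan=[
    {"delta_pos": [0,0,0.0006],"turn": [0,0,0],"fingers": 1},
    {"delta_pos": [0,0,0.0013],"turn": [0,0,0],"fingers": 1},
    {"delta_pos": [0,0,0.0013],"turn": [0,0,0],"fingers": 1},
  ],
)

```text
clock: 22.05
position: [0.6092, 0.1951, 0.0677]
ee_rot: [0.979, 0.206, 0.0, 0.0]
ft_force: [-1.0, 1.4, -2.5]
grip_width: 0.466
grasp_force: 31.5
```

Converted, 0.0005 m / 0.8 = 0.0006.

move_arm(
  plan=[
    {"delta_pos": [0,0,0.0006],"turn": [0,0,0],"fingers": 1},
    {"delta_pos": [0,0,0.0006],"turn": [0,0,0],"fingers": 1},
    {"delta_pos": [0,0,0.0006],"turn": [0,0,0],"fingers": 1},
  ],
)

```text
clock: 22.42
position: [0.6091, 0.1952, 0.0671]
ee_rot: [0.979, 0.206, 0.0, 0.0]
ft_force: [-0.0, -0.6, -1.6]
grip_width: 0.466
grasp_force: 31.6
```

The vertical and lateral forces are back to free-hanging values, so the ball has clicked in. Holding still.

move_arm(
  plan=[
    {"delta_pos": [0,0,0],"turn": [0,0,0],"fingers": 1},
    {"delta_pos": [0,0,0],"turn": [0,0,0],"fingers": 1},
    {"delta_pos": [0,0,0],"turn": [0,0,0],"fingers": 1},
    {"delta_pos": [0,0,0],"turn": [0,0,0],"fingers": 1},
    {"delta_pos": [0,0,0],"turn": [0,0,0],"fingers": 1},
    {"delta_pos": [0,0,0],"turn": [0,0,0],"fingers": 1},
    {"delta_pos": [0,0,0],"turn": [0,0,0],"fingers": 1},
    {"delta_pos": [0,0,0],"turn": [0,0,0],"fingers": 1},
    {"delta_pos": [0,0,0],"turn": [0,0,0],"fingers": 1},
    {"delta_pos": [0,0,0],"turn": [0,0,0],"fingers": 1},
    {"delta_pos": [0,0,0],"turn": [0,0,0],"fingers": 1},
    {"delta_pos": [0,0,0],"turn": [0,0,0],"fingers": 1},
  ],
)

```text
clock: 23.92
position: [0.6088, 0.1955, 0.0669]
ee_rot: [0.979, 0.206, 0.0, -0.0]
ft_force: [-1.2, -0.1, -2.2]
grip_width: 0.462
grasp_force: 31.6
```

Run:
```python
from workcell import *
from h import *
import cv2
o=get_obs()
for k in("position","ft_force","torque","grasp_force"):print(k,np.round(o[k],4))
c=camera("scene")
cv2.imwrite("pics/s4.png",cv2.resize(c["color"][290:460,420:550,::-1],None,fx=3.5,fy=3.5,interpolation=2))
```

```text
position [0.6088 0.1955 0.0669]
ft_force [-1.2216 -0.0766 -2.2213]
torque [ 0.0071 -0.0272 -0.0332]
grasp_force 31.6422
```

View pics/s4.png

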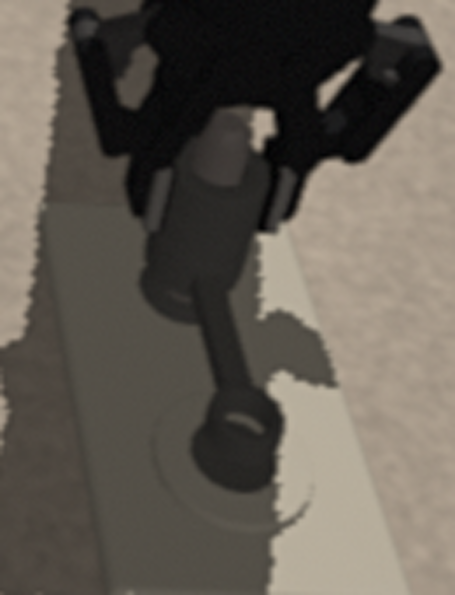

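The sleeve is seated and upright, with its ring (245,420) over the puck. Releasing gently, then retreating straight up.

move_arm(
  plan=[
    {"delta_pos": [0,0,0],"turn": [0,0,0],"fingers": 0.45},
    {"delta_pos": [0,0,0],"turn": [0,0,0],"fingers": 0.3},
    {"delta_pos": [0,0,0],"turn": [0,0,0],"fingers": 0.1},
    {"delta_pos": [0,0,0],"turn": [0,0,0],"fingers": 0},
    {"delta_pos": [0,0,0],"turn": [0,0,0],"fingers": 0},
    {"delta_pos": [0,0,-0.0125],"turn": [0,0,0],"fingers": 0},
    {"delta_pos": [0,0,-0.0375],"turn": [0,0,0],"fingers": 0},
    {"delta_pos": [0,0,-0.075],"turn": [0,0,0],"fingers": 0},
    {"delta_pos": [0,0,-0.125],"turn": [0,0,0],"fingers": 0},
    {"delta_pos": [0,0,-0.1875],"turn": [0,0,0],"fingers": 0},
    {"delta_pos": [0,0,-0.1875],"turn": [0,0,0],"fingers": 0},
    {"delta_pos": [0,0,-0.1875],"turn": [0,0,0],"fingers": 0},
  ],
)

```text
clock: 25.48
position: [0.6088, 0.1955, 0.2177]
ee_rot: [0.979, 0.206, 0.0, -0.0]
ft_force: [0.3, -0.4, 0.1]
grip_width: 1.0
grasp_force: 0.0
```

Run:
```python
from workcell import *
from h import *
import cv2
o=get_obs()
for k in("position","ft_force","grip_width"):print(k,np.round(o[k],4))
c=camera("scene");p=cloud(c).reshape(-1,3)
q=p[(np.hypot(p[:,0]-.608,p[:,1]-.196)<.021)&(p[:,2]>.08)&(p[:,2]<.1)];print("rim z",np.percentile(q[:,2],[10,50,90]))
cv2.imwrite("pics/s5.png",cv2.resize(c["color"][280:460,410:560,::-1],None,fx=3.3,fy=3.3,interpolation=2))
```

```text
position [0.6088 0.1955 0.2177]
ft_force [ 0.3296 -0.4285  0.1338]
grip_width 1.0003
rim z [0.08344507 0.08696577 0.09505335]
```

View pics/s5.png

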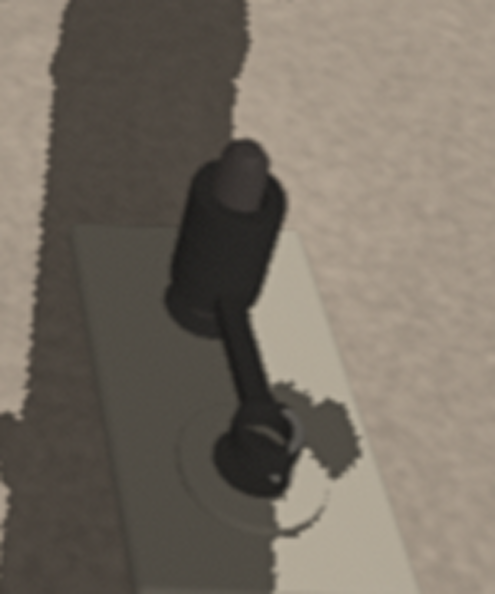

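Run:
```python
from workcell import *
from h import *
c=camera("scene");p=cloud(c).reshape(-1,3)
q=p[(p[:,2]>.028)&(p[:,2]<.052)&(np.hypot(p[:,0]-.687,p[:,1]-.23)<.035)]
print(len(q),q.mean(0).round(4),cv2.minEnclosingCircle(q[:,:2].astype(np.float32)))
print(ray(c,491.8,409.7,.04),"puck",ray(c,487,421,.018))
```

```text
523 [0.6813 0.2287 0.0393] ((0.6770020723342896, 0.2263173758983612), 0.02429642342031002)
[0.68458826 0.23239905 0.04      ] puck [0.687437  0.2309889 0.018    ]
```

The ring is within about 4 mm of the puck's centre, and the sleeve is at rest and upright.

```bash
python3 -c "
from workcell import *
print(hand_in())"
```

```text
the job is handed in; nothing more can be done
None
```

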